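Shim the rocking gauge stand level

TASK

The green gauge stand rocks because its near right foot has lost its rubber pad. With the fingertips against the thick end of the loose wooden wedge, push the wedge under that bare steel foot until the stand is level and stands firm on the wedge and its three rubber feet. Only push: never grip, lift or tip the wedge, do not touch or shove the stand along, leave the other things where they are, and finish with the hand clear.

Things in the scene. Friction and masses are not known exactly. Their poses are not given: they have to be found in the camera images.
- stand: Loose dial gauge stand, 1.4 to 1.9 kg, 221 mm high: green base plate 170 (x) x 200 (y) x 16 mm on four feet at x +-68, y +-83 mm; column (18 mm thick) at x +55, y +65, a dial over the middle. Origin: plate centre, at the level of the rubber soles; z is the plate's normal, vertical when level (plate then 30 to 46 mm above the bed). It starts leaning about 0.095 rad onto the bare foot.
- bare_foot (a point): Middle of the sole of the bare steel foot, at the stand's corner (-68, -83) mm: a disc 32 mm across, its sole slightly domed so that a thin edge slips under it. It is 10 mm shorter than the others: on the bed at the start, 10 mm above it when the stand is level. Axes as the stand's.
- raised_foot (a point): Middle of the sole of the rubber foot diagonally opposite, at the stand's corner (+68, +83) mm: about 10 mm in the air at the start, on the bed when the stand is level.
- wedge: Loose wooden wedge, 30 (x) x 100 (y) mm, flat on the bed, its thin end 3 to 7 cm from the bare foot roughly facing it. Origin: centre of its underside. Thin end y = -50 mm (3 mm thick), upright thick end y = +50 mm (20 mm tall), even slope; 10 mm thick at y = -9 mm. It stays where pushed. Pushing takes about 1 to 3 N, and 6 to 13 N once the stand is level; pushed on, the stand slides with it.
- wedge_mid (a point): Point 10 mm above the centre of the wedge's underside. Axes as the wedge's.
- tea_mug: Bystander: white tea mug, 92 mm across, 95 mm tall; origin at its underside.
- block_18: Bystander: dark brown finger-jointed wood block, 45 x 122 x 26 mm; origin at its underside.
- block_15: Bystander: dark brown finger-jointed wood block, 48 x 160 x 26 mm; origin at its underside.
- spanner_17: Bystander: steel spanner lying flat, 41 x 211 x 9 mm; origin at its underside.
Not all that is in view belongs to the job. Leave any blue or orange look-alike of the wedge alone.

How it is judged:
By the outcome, as a careful person would: the job done as asked, in the order asked, and still so for the second after the job is handed in, with the robot touching nothing.
It also fails if it takes over 40 s, if anything falls off the work surface, if the arm or the gripper's body presses on something with over 40 N, if the wrist force passes 120 N, or if a joint passes its speed limit or range.

ROBOT

A 6-joint arm with a two-finger parallel gripper is mounted at the origin on a cart in front of the work surface, level with it; the furniture and walls round the work are solid. World frame = base frame: x ahead of the robot, y to its left, z up, the work surface at z = 0. Lengths are in m, angles in rad, forces in N, time in s.
With the tool pointing down it reaches from about 0.25 to 0.725 m from the base axis. Payload 4 kg.
Tool frame: the origin (TCP) lies at the very end of the fingers, on their centre line; the grasp point (between the pads) lies 19 mm behind it; x points along the fingers, y is the direction in which the jaws open and shut, and the axes are right-handed (so a half turn about x gives the same grasp; the last joint's range is limited). The gripper opens to 85 mm and grips with 20 to 120 N. Pads are 22 mm wide; open, the fingers measure 114 mm over their backs; the gripper's body (76 mm by 85 mm) begins 54 mm behind the grasp point. The pads swing forward as they close: fully open they stand 13 mm farther back than shut.
Start: joints at [-1.287, 0.241, 0.005, 1.335, 0, 1.571], TCP at [0.14, -0.48, 0.231] pointing down, gripper open.
Joint ranges: [-2.72, 2.72], [-1.05, 1.87], [-1.09, 1.28], [-1.99, 2.15], [-1.42, 1.44], [-3.14, 3.14]. Speed limits (rad/s): [2.79, 2.79, 3.14, 3.14, 3.14, 3.14].

INTERFACE

Orientations are given as a unit quaternion [x, y, z, w].
In Python, from workcell import get_obs, camera, job_done gives the robot as it stands. The module is installed in compiled form; this text tells all that it offers.
- The arm moves only by the tool arm_command, never from a script. Its argument "motion" is a list of rows, each an object of numbers: "x", "y", "z": the shift along the tool's x, y, z in m; "roll": the turn about the tool's x in rad; "fingers": the opening, from 0 (shut) to 1 (fully open). A call has 1 to 20 rows; each row shifts and turns the pose as measured when the row begins, along the tool's axes as they then stand; what a row does not reach is not made up. A row lasts 1/12 s, in which the tool goes at most 41.7 mm and 7.16 degrees, less where a joint would pass 70% of its speed; a pose out of reach is approached as far as the arm can. A call is refused whole if a number of a shift passes 0.0417 or a number of a turn 0.125, either way. A call with a gripper value outside its range is refused whole. The fingers move at their own pace and stop on an object; the grip force is fixed at half the most. Time passes only in rows, so rows that do not move let the fingers close. It gives the time, the measured TCP pose, the force and the opening at its end, in the units of the state.
- get_obs(): the state, without advancing time (a new reading comes with each control period).
- camera(name): name is "side" or "top"; returns a dict with "frame" (384x512x3 uint8, red, green, blue), "intrinsics" (3x3 intrinsics, pixels), "rvec" (rotation vector, rad) and "tvec" (3), from world to camera coordinates, as OpenCV has them. Camera axes: x right, y down, z forward; pixel columns grow to the right and rows downward; lengths in m; the calibration is good to about 2 mm. A picture is of the moment at which its call begins. There is no depth.
- job_done(): hands the job in, once; it reports no verdict.
The state is a dict: "clock": time; "joint_pos": joint angles; "joint_vel": joint speeds; "tau": joint torques, N m; "eef_pos": TCP position; "tool_rot": TCP orientation; "ft_force": force on the tool from outside, world axes, zero at the start; "ft_torque": the same for the moment, N m; "grip_width": finger opening in m.
Only numpy, scipy, OpenCV 4.12 (cv2) and the standard library are available. Lean on these libraries where they do the work, as an engineer would, in place of code of your own. Each camera call takes 0.05 s, during which the arm holds its last target.

## Working session

There is one attempt and no reset: what is moved stays moved. The work goes in short steps, Python scripts to look and compute and a tool call to move; the robot and the scene stay as the last step left them, time stands still between calls to the robot, and variables do not carry over. Pictures are saved under pics/ and viewed, and the job is handed in when it is done.

Besides the shell and the picture viewer there is one more tool, called as name([rows], argument=value, ...), one row to a line, values as JSON. arm_command: Moves the arm, as the interface text tells. Its arguments: {"type":"object","properties":{"motion":{"type":"array","items":{"type":"object","properties":{"x":{"type":"number"},"y":{"type":"number"},"z":{"type":"number"},"roll":{"type":"number"},"fingers":{"type":"number"}}}}},"required":["motion"]}

```bash
mkdir -p pics; python3 - <<'E'
from workcell import get_obs,camera
import cv2,numpy as np,pickle
o=get_obs();print({k:np.round(v,3).tolist() for k,v in o.items()})
for n in("side","top"):
    c=camera(n);pickle.dump(c,open(n+"0.pkl","wb"));cv2.imwrite(f"pics/{n}0.png",c["frame"][:,:,::-1])
    R=cv2.Rodrigues(np.array(c["rvec"]))[0];print(n,np.round(c["intrinsics"],1).tolist(),np.round(-R.T@np.ravel(c["tvec"]),3),np.round(R,2).tolist())
E
```

```text
{'clock': 0.0, 'joint_pos': [-1.287, 0.241, 0.004, 1.335, 0.0, 1.571], 'joint_vel': [0.001, 0.0, -0.001, -0.002, 0.002, 0.001], 'tau': [0.002, -37.232, 25.241, 0.017, 0.0, -0.0], 'eef_pos': [0.14, -0.479, 0.23], 'tool_rot': [-0.7, -0.101, 0.7, -0.099], 'ft_force': [0.071, -0.271, -0.66], 'ft_torque': [-0.055, 0.007, 0.003], 'grip_width': 0.085}
side [[466.4, 0.0, 262.2], [0.0, 466.4, 181.3], [0.0, 0.0, 1.0]] [ 0.55  -0.95   0.752] [[1.0, -0.02, -0.02], [-0.03, -0.55, -0.83], [0.01, 0.83, -0.55]]
top [[476.1, 0.0, 257.5], [0.0, 476.1, 193.1], [0.0, 0.0, 1.0]] [0.393 0.154 1.235] [[-0.01, -1.0, 0.01], [-0.99, 0.01, -0.13], [0.13, -0.02, -0.99]]
```

View pics/side0.png

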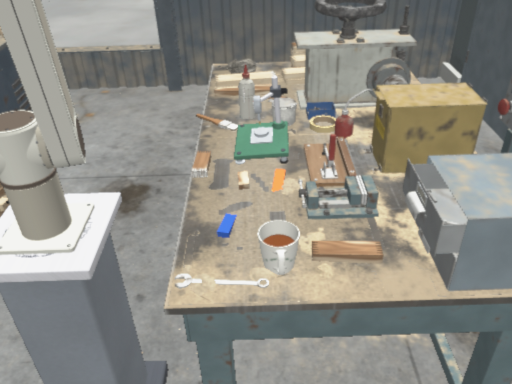

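View pics/top0.png

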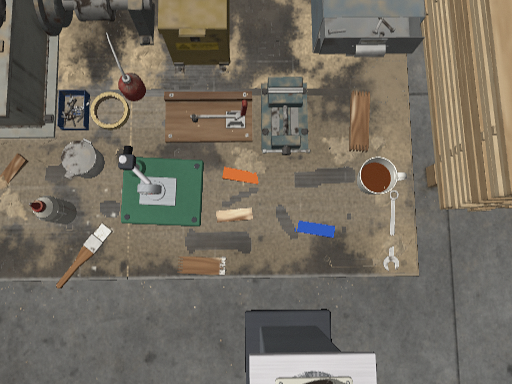

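```bash
python3 - <<'E'
import cv2
t=cv2.imread("pics/top0.png")[150:285,110:345];s=cv2.imread("pics/side0.png")[85:245,180:350]
cv2.imwrite("pics/tc.png",cv2.resize(t,None,fx=3.4,fy=3.4,interpolation=cv2.INTER_CUBIC))
cv2.imwrite("pics/sc.png",cv2.resize(s,None,fx=3.6,fy=3.6,interpolation=cv2.INTER_CUBIC))
E
```

```text
(no output)
```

View pics/tc.png

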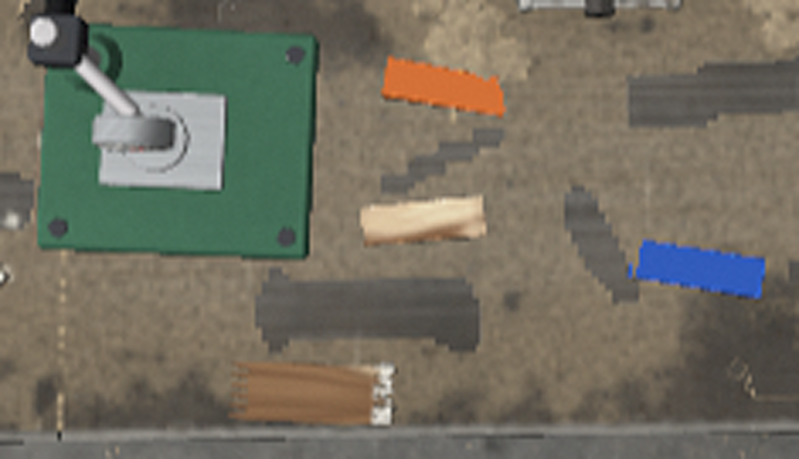

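View pics/sc.png

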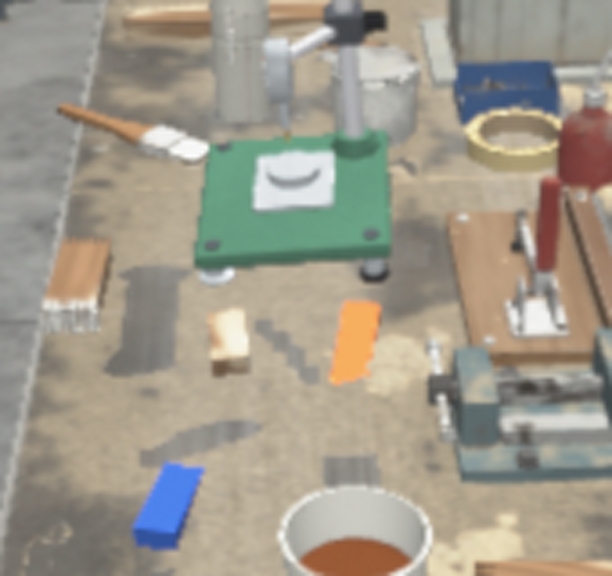

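```bash
cat >h.py <<'E'
import cv2,numpy as np
def ray(c,uv,z):
    K=np.array(c["intrinsics"],float);R=cv2.Rodrigues(np.array(c["rvec"],float))[0];t=np.ravel(c["tvec"])
    d=R.T@np.linalg.inv(K)@np.array([uv[0],uv[1],1.]);o=-R.T@t
    return o+d*(z-o[2])/d[2]
def proj(c,p):
    return cv2.projectPoints(np.atleast_2d(np.array(p,float)),np.array(c["rvec"],float),np.array(c["tvec"],float),np.array(c["intrinsics"],float),None)[0][:,0]
def quad(m):
    cs=cv2.findContours(m.astype(np.uint8),cv2.RETR_EXTERNAL,cv2.CHAIN_APPROX_NONE)[0]
    k=max(cs,key=cv2.contourArea);return k,cv2.minAreaRect(k),cv2.boxPoints(cv2.minAreaRect(k))
def wedge(c,box):
    f=c["frame"].astype(int);x0,y0,x1,y1=box
    m=np.zeros(f.shape[:2],np.uint8);g=f[y0:y1,x0:x1]
    m[y0:y1,x0:x1]=((g[...,0]>175)&(g[...,0]-g[...,2]>25)&(g[...,1]>140))
    return m
def green(c):
    h=cv2.cvtColor(c["frame"],cv2.COLOR_RGB2HSV)
    return ((h[...,0]>60)&(h[...,0]<95)&(h[...,1]>110)).astype(np.uint8)
E
python3 - <<'E'
import pickle;from h import *
t=pickle.load(open("top0.pkl","rb"));s=pickle.load(open("side0.pkl","rb"))
k,r,b=quad(wedge(t,(205,195,265,230)));print("wedge top",r,b.tolist(),cv2.contourArea(k))
for p in b: print(np.round(p,1),ray(t,p,0.01).round(4), ray(t,p,0.003).round(4),ray(t,p,0.02).round(4))
k,r,b=quad(green(t));print("stand",b.tolist())
a=cv2.approxPolyDP(k,6,True)[:,0];print(a.tolist())
for p in a: print(p,[ray(t,p,z).round(4).tolist() for z in(.034,.046,.058)])
k,r,b=quad(wedge(s,(225,165,265,195)));print("wedge side",b.tolist())
k,r,b=quad(green(s));a=cv2.approxPolyDP(k,5,True)[:,0];print("stand side",a.tolist())
# foot in side
big=cv2.resize(s["frame"][150:195,225:300],None,fx=10,fy=10,interpolation=cv2.INTER_CUBIC);cv2.imwrite("pics/foot.png",big[:,:,::-1])
E
```

```text
wedge top ((234.0, 213.5), (11.0, 36.0), 90.0) [[216.0, 208.0], [252.0, 208.0], [252.0, 219.0], [216.0, 219.0]] 293.0
[216. 208.] [0.5198 0.2412 0.01  ] [0.5206 0.2417 0.003 ] [0.5188 0.2405 0.02  ]
[252. 208.] [0.5188 0.1483 0.01  ] [0.5196 0.1482 0.003 ] [0.5178 0.1483 0.02  ]
[252. 219.] [0.4904 0.1486 0.01  ] [0.4909 0.1485 0.003 ] [0.4896 0.1486 0.02  ]
[216. 219.] [0.4914 0.2412 0.01  ] [0.4919 0.2417 0.003 ] [0.4906 0.2405 0.02  ]
stand [[198.0, 225.0], [198.0, 225.0], [197.0, 225.0], [197.0, 225.0]]
[[197, 225]]
[197 225] [[0.4748, 0.2873, 0.034], [0.474, 0.286, 0.046], [0.4732, 0.2847, 0.058]]
wedge side [[225.0, 165.0], [264.0, 165.0], [264.0, 194.0], [225.0, 194.0]]Traceback (most recent call last):
  File "<stdin>", line 9, in <module>
  File "h.py", line 10, in quad
    k=max(cs,key=cv2.contourArea);return k,cv2.minAreaRect(k),cv2.boxPoints(cv2.minAreaRect(k))
ValueError: max() iterable argument is empty
```

```bash

python3 - <<'E'
import pickle;from h import *
t=pickle.load(open("top0.pkl","rb"));s=pickle.load(open("side0.pkl","rb"))
print(t["frame"][210,150],t["frame"][214,235],t["frame"][222,235],s["frame"][150,245],s["frame"][178,242],s["frame"][178,235])
def g2(c): f=c["frame"].astype(int);return ((f[...,1]-f[...,0]>25)&(f[...,1]-f[...,2]>8)).astype(np.uint8)
for n,c in(("t",t),("s",s)):
    k,r,b=quad(g2(c));a=cv2.approxPolyDP(k,5,True)[:,0];print(n,b.round(1).tolist(),a.tolist(),cv2.contourArea(k))
    if n=="t":
        for p in b: print(p,[ray(t,p,z).round(4).tolist() for z in(.034,.046,.058)])
w=wedge(t,(205,195,265,230));print("\n".join("".join(".#"[v] for v in r[210:258]) for r in w[203:226]))
for n,c,(x0,y0,x1,y1) in(("a",s,(225,150,300,200)),("b",t,(190,190,265,240))):
    cv2.imwrite(f"pics/foot{n}.png",cv2.resize(c["frame"][y0:y1,x0:x1],None,fx=10,fy=10,interpolation=cv2.INTER_CUBIC)[:,:,::-1])
E
```

```text
[ 70 112  88] [229 212 178] [126 116  99] [101 156 128] [242 232 206] [183 172 151]
t [[120.19999694824219, 222.3000030517578], [123.5, 156.1999969482422], [202.6999969482422, 160.10000610351562], [199.39999389648438, 226.1999969482422]] [[124, 170], [122, 222], [199, 224], [201, 160], [136, 157], [140, 170], [139, 161], [145, 163], [145, 175], [177, 178], [174, 206], [140, 205], [139, 178]] 3628.0
[120.24881 222.27455] [[0.4838, 0.48, 0.034], [0.4829, 0.4767, 0.046], [0.482, 0.4735, 0.058]]
[123.49893 156.18849] [[0.6532, 0.4761, 0.034], [0.6506, 0.4729, 0.046], [0.648, 0.4697, 0.058]]
[202.66809 160.08205] [[0.6412, 0.2736, 0.034], [0.6388, 0.2724, 0.046], [0.6363, 0.2712, 0.058]]
[199.41797 226.1681 ] [[0.4718, 0.2812, 0.034], [0.471, 0.28, 0.046], [0.4703, 0.2787, 0.058]]
s [[231.6999969482422, 123.9000015258789], [286.8999938964844, 120.0999984741211], [289.29998779296875, 155.1999969482422], [234.10000610351562, 159.0]] [[287, 122], [238, 125], [234, 157], [287, 155]] 1698.0
................................................
................................................
......
[... 322 characters left out ...]
########......
......####################################......
......####################################......
......###################################.......
......####################################......
......#########################.....#######.....
.......###################..........#######.....
.......################.............#######.....
........#########.....................##........
................................................
................................................
................................................
................................................
................................................
................................................
```

View pics/foota.png

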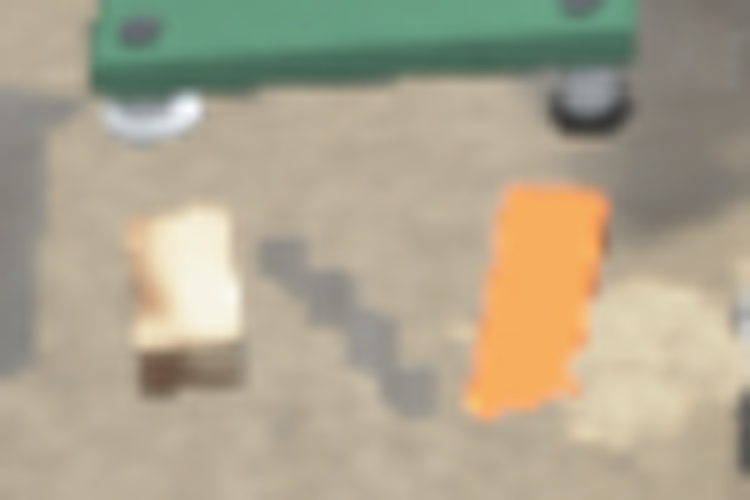

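View pics/footb.png

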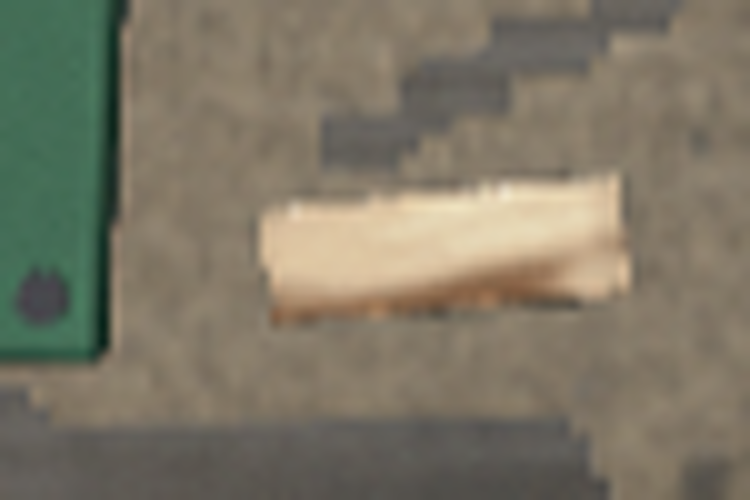

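```bash

python3 - <<'E'
import pickle;from h import *
t=pickle.load(open("top0.pkl","rb"));s=pickle.load(open("side0.pkl","rb"))
T=lambda x,y:(x/10+189.55,y/10+189.55); S=lambda x,y:(x/10+224.55,y/10+149.55)
P=[ray(t,T(*p),z) for p,z in(((260,210),.003),((273,323),.003),((618,176),.02),((628,294),.02))]
print(np.round(P,4))
th=(P[0]+P[1])/2;tk=(P[2]+P[3])/2;print("thin",th,"thick",tk,np.linalg.norm((tk-th)[:2]))
sp=[ray(s,S(*p),z) for p,z in(((138,390),0),((242,385),0),((132,345),.02),((240,338),.02),((132,220),.003),((230,205),.003))];print("side wedge",np.round(sp,4))
print("screw top",ray(t,T(40,298),.037),"screw side",ray(s,S(140,33),.037))
print("screws other", [ray(t,p,z) for p,z in(((295/3.4+109.6,55/3.4+149.6),.047),((58/3.4+109.6,228/3.4+149.6),.047))])
print("foot near edge",ray(s,S(150,143),0),"L",ray(s,S(103,113),.002),"R",ray(s,S(203,105),.002))
print("rubber R foot side near",ray(s,S(590,137),0),ray(s,S(549,105),.003),ray(s,S(632,103),.003))
E
```

```text
[[0.5139 0.2429 0.003 ]
 [0.4845 0.2395 0.003 ]
 [0.52   0.1499 0.02  ]
 [0.4897 0.1477 0.02  ]]
thin [0.49921921 0.24121742 0.003     ] thick [0.50486065 0.14882435 0.02      ] 0.09256514130615054
side wedge [[0.489  0.1504 0.    ]
 [0.5188 0.1513 0.    ]
 [0.4885 0.1437 0.02  ]
 [0.519  0.1455 0.02  ]
 [0.4857 0.2367 0.003 ]
 [0.5151 0.2434 0.003 ]]
screw top [0.48894476 0.29572193 0.037     ] screw side [0.48873557 0.28983725 0.037     ]
screws other [array([0.62400572, 0.28820529, 0.047     ]), array([0.49667888, 0.46092144, 0.047     ])]
foot near edge [0.49002518 0.2857646  0.        ] L [0.47515994 0.30136897 0.002     ] R [0.50637555 0.30432801 0.002     ]
rubber R foot side near [0.6261571  0.28113014 0.        ] [0.61427768 0.29608667 0.003     ] [0.64012345 0.29572404 0.003     ]
```

```bash
cat >>h.py <<'E'
from scipy.spatial.transform import Rotation as Ro
def st():
    from workcell import get_obs
    o=get_obs();R=Ro.from_quat(o["tool_rot"]).as_matrix();return o,R
E
python3 - <<'E'
from h import *
o,R=st();print(R.round(3),o["eef_pos"])
print("yaw of tool y",np.degrees(np.arctan2(R[1,1],R[0,1])),"target 3.5 or -176.5")
for p in [(.507,.085,.23)]: print(R.T@(np.array(p)-o["eef_pos"]))
E
```

```text
[[-0.001  0.28  -0.96 ]
 [ 0.002 -0.96  -0.28 ]
 [-1.    -0.002  0.   ]] [ 0.1398447  -0.47947022  0.23053226]
yaw of tool y -73.74093062573056 target 3.5 or -176.5
[ 0.00133327 -0.43909633 -0.51051206]
```

arm_command([
  {"z": -0.04, "y": -0.0015, "roll": -0.075, "fingers": 0.12},
  {"z": -0.04, "y": -0.0015, "roll": -0.075, "fingers": 0.12},
  {"z": -0.04, "y": -0.0015, "roll": -0.075, "fingers": 0.12},
  {"z": -0.04, "y": -0.0015, "roll": -0.075, "fingers": 0.12},
  {"z": -0.04, "y": -0.0015, "roll": -0.075, "fingers": 0.12},
  {"z": -0.04, "y": -0.0015, "roll": -0.075, "fingers": 0.12},
  {"z": -0.04, "y": -0.0015, "roll": -0.075, "fingers": 0.12},
  {"z": -0.04, "y": -0.0015, "roll": -0.075, "fingers": 0.12},
  {"z": -0.04, "y": -0.0015, "roll": -0.075, "fingers": 0.12},
  {"z": -0.04, "y": -0.0015, "roll": -0.075, "fingers": 0.12},
  {"z": -0.04, "y": -0.0015, "roll": -0.075, "fingers": 0.12},
  {"z": -0.04, "y": -0.0015, "roll": -0.075, "fingers": 0.12},
  {"z": -0.04, "y": -0.0015, "roll": -0.075, "fingers": 0.12},
  {"z": -0.04, "y": -0.0015, "roll": -0.075, "fingers": 0.12},
  {"z": -0.04, "y": -0.0015, "roll": -0.075, "fingers": 0.12},
  {"z": -0.04, "y": -0.0015, "roll": -0.075, "fingers": 0.12},
])

```text
schema error: expected keys x, y, z, roll, fingers
```

```bash
cat >m.py <<'E'
import sys;from h import *
o,R=st();print("t",round(o["clock"],2),"eef",o["eef_pos"].round(4) if hasattr(o["eef_pos"],"round") else o["eef_pos"],"yaw y",np.degrees(np.arctan2(R[1,1],R[0,1])).round(2),"F",np.round(o["ft_force"],2),"w",round(float(o["grip_width"]),4),"j",np.round(o["joint_pos"],2))
if len(sys.argv)>3:
    print("shift",(R.T@(np.array([float(a) for a in sys.argv[1:4]])-o["eef_pos"])).round(4))
E
python3 m.py .507 .09 .2
```

```text
t 0.1 eef [ 0.1398 -0.4795  0.2305] yaw y -73.74 F [ 0.36  0.71 -0.08] w 0.0851 j [-1.29  0.24  0.    1.34 -0.    1.57]
shift [ 0.0313 -0.4438 -0.5119]
```

All keys are required in every row.

arm_command([
  {"x": 0, "y": -0.0015, "z": -0.04, "roll": -0.075, "fingers": 0.12},
  {"x": 0, "y": -0.0015, "z": -0.04, "roll": -0.075, "fingers": 0.12},
  {"x": 0, "y": -0.0015, "z": -0.04, "roll": -0.075, "fingers": 0.12},
  {"x": 0, "y": -0.0015, "z": -0.04, "roll": -0.075, "fingers": 0.12},
  {"x": 0, "y": -0.0015, "z": -0.04, "roll": -0.075, "fingers": 0.12},
  {"x": 0, "y": -0.0015, "z": -0.04, "roll": -0.075, "fingers": 0.12},
  {"x": 0, "y": -0.0015, "z": -0.04, "roll": -0.075, "fingers": 0.12},
  {"x": 0, "y": -0.0015, "z": -0.04, "roll": -0.075, "fingers": 0.12},
  {"x": 0, "y": -0.0015, "z": -0.04, "roll": -0.075, "fingers": 0.12},
  {"x": 0, "y": -0.0015, "z": -0.04, "roll": -0.075, "fingers": 0.12},
  {"x": 0, "y": -0.0015, "z": -0.04, "roll": -0.075, "fingers": 0.12},
  {"x": 0, "y": -0.0015, "z": -0.04, "roll": -0.075, "fingers": 0.12},
  {"x": 0, "y": -0.0015, "z": -0.04, "roll": -0.075, "fingers": 0.12},
  {"x": 0, "y": -0.0015, "z": -0.04, "roll": -0.075, "fingers": 0.12},
  {"x": 0, "y": -0.0015, "z": -0.04, "roll": -0.075, "fingers": 0.12},
  {"x": 0, "y": -0.0015, "z": -0.04, "roll": -0.075, "fingers": 0.12},
])

```text
clock: 1.43
eef_pos: [0.5237, 0.0022, 0.2209]
tool_rot: [-0.511, -0.492, 0.514, -0.483]
ft_force: [1.1, -0.8, -0.2]
grip_width: 0.0109
```

```bash
python3 m.py .507 .09 .2
```

```text
t 1.43 eef [0.5237 0.0022 0.2209] yaw y -2.85 F [ 1.08 -0.8  -0.16] w 0.0109 j [0.   0.3  0.06 1.34 0.01 1.62]
shift [ 0.0216 -0.0208 -0.0868]
```

```bash
python3 m.py .508 .115 .06
```

```text
t 1.43 eef [0.5237 0.0022 0.2209] yaw y -2.85 F [ 1.08 -0.8  -0.16] w 0.0109 j [0.   0.3  0.06 1.34 0.01 1.62]
shift [ 0.1617 -0.0194 -0.1111]
```

arm_command([
  {"x": 0.0, "y": -0.005, "z": -0.038, "roll": -0.075, "fingers": 0.12},
  {"x": 0.0, "y": -0.005, "z": -0.038, "roll": -0.075, "fingers": 0.12},
  {"x": 0.02, "y": -0.005, "z": -0.038, "roll": 0, "fingers": 0.12},
  {"x": 0.035, "y": 0, "z": 0, "roll": 0, "fingers": 0.12},
  {"x": 0.035, "y": 0, "z": 0, "roll": 0, "fingers": 0.12},
  {"x": 0.035, "y": 0, "z": 0, "roll": 0, "fingers": 0.12},
  {"x": 0.02, "y": 0, "z": 0, "roll": 0, "fingers": 0.12},
])

```text
clock: 2.02
eef_pos: [0.5073, 0.1319, 0.0773]
tool_rot: [0.47, 0.534, -0.464, 0.529]
ft_force: [-0.2, 0.0, 0.0]
grip_width: 0.0103
```

```bash
python3 m.py .508 .12 .005
```

```text
t 2.02 eef [0.5073 0.1319 0.0773] yaw y 7.38 F [-0.16  0.02  0.01] w 0.0103 j [ 0.25  0.4  -0.19  0.97  0.01  1.69]
shift [ 0.0721 -0.001   0.0128]
```

arm_command([
  {"x": 0, "y": -0.001, "z": 0.013, "roll": 0.033, "fingers": 0.12},
  {"x": 0, "y": 0, "z": 0, "roll": 0, "fingers": 0.12},
  {"x": 0.02, "y": 0, "z": 0, "roll": 0, "fingers": 0.12},
  {"x": 0.02, "y": 0, "z": 0, "roll": 0, "fingers": 0.12},
  {"x": 0.01, "y": 0, "z": 0, "roll": 0, "fingers": 0.12},
  {"x": 0, "y": 0, "z": 0, "roll": 0, "fingers": 0.12},
])

```text
clock: 2.52
eef_pos: [0.506, 0.1172, 0.0237]
tool_rot: [0.478, 0.526, -0.475, 0.518]
ft_force: [0.1, -1.1, 0.6]
grip_width: 0.0101
```

```bash
cat >look.py <<'E'
import sys;from h import *;from workcell import camera;import pickle
n=sys.argv[1];out=[]
for k,(x0,y0,x1,y1) in(("side",(215,85,305,200)),("top",(110,150,265,250))):
    c=camera(k);pickle.dump(c,open(k+n+".pkl","wb"));f=(500/ (y1-y0));f=5 if k=="side" else 4.5
    cv2.imwrite(f"pics/{k}{n}.png",cv2.resize(c["frame"][y0:y1,x0:x1],None,fx=f,fy=f,interpolation=cv2.INTER_CUBIC)[:,:,::-1])
E
python3 m.py .508 .12 .005; python3 look.py 1
```

```text
t 2.52 eef [0.506  0.1172 0.0237] yaw y 5.24 F [ 0.07 -1.13  0.56] w 0.0101 j [ 0.22  0.47 -0.26  0.85  0.01  1.7 ]
shift [ 0.0188  0.0024 -0.0024]
```

View pics/side1.png

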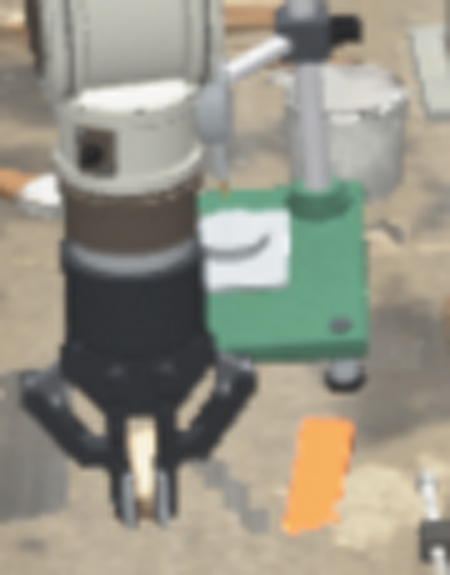

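View pics/top1.png

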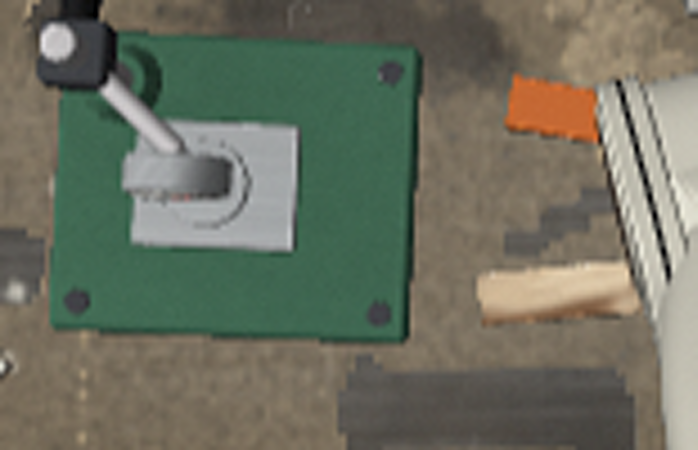

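arm_command([
  {"x": 0.01, "y": 0.001, "z": 0, "roll": -0.005, "fingers": 0.12},
  {"x": 0.007, "y": 0.001, "z": 0, "roll": 0, "fingers": 0.12},
  {"x": 0, "y": 0, "z": 0, "roll": 0, "fingers": 0.12},
])

```text
clock: 2.87
eef_pos: [0.5129, 0.1185, 0.0111]
tool_rot: [0.48, 0.525, -0.471, 0.522]
ft_force: [0.2, -0.0, -0.2]
grip_width: 0.0106
```

```bash
python3 m.py .5065 .134 .005
```

```text
t 2.87 eef [0.5129 0.1185 0.0111] yaw y 5.54 F [ 0.17 -0.   -0.22] w 0.0106 j [ 0.22  0.49 -0.26  0.81  0.01  1.69]
shift [ 0.0062 -0.0049 -0.016 ]
```

arm_command([
  {"x": 0.004, "y": -0.003, "z": 0, "roll": 0, "fingers": 0.12},
  {"x": 0, "y": 0, "z": 0, "roll": 0, "fingers": 0.12},
  {"x": 0, "y": 0, "z": 0, "roll": 0, "fingers": 0.12},
])

```text
clock: 3.12
eef_pos: [0.5103, 0.1185, 0.0071]
tool_rot: [0.48, 0.525, -0.47, 0.522]
ft_force: [0.2, -0.2, -0.2]
grip_width: 0.0101
```

```bash
python3 m.py .5065 .134 .005;python3 m.py .5065 .134 .005
```

```text
t 3.12 eef [0.5103 0.1185 0.0071] yaw y 5.55 F [ 0.15 -0.19 -0.2 ] w 0.0101 j [ 0.22  0.49 -0.27  0.8   0.01  1.7 ]
shift [ 0.0023 -0.0023 -0.0158]
t 3.12 eef [0.5103 0.1185 0.0071] yaw y 5.55 F [ 0.15 -0.19 -0.2 ] w 0.0101 j [ 0.22  0.49 -0.27  0.8   0.01  1.7 ]
shift [ 0.0023 -0.0023 -0.0158]
```

arm_command([
  {"x": 0, "y": 0, "z": 0, "roll": 0, "fingers": 0.12},
])

```text
clock: 3.2
eef_pos: [0.5101, 0.1185, 0.0071]
tool_rot: [0.48, 0.525, -0.47, 0.522]
ft_force: [0.4, 0.1, -0.7]
grip_width: 0.0102
```

arm_command([
  {"x": 0.002, "y": -0.002, "z": -0.006, "roll": 0, "fingers": 0.12},
  {"x": 0, "y": 0, "z": -0.005, "roll": 0, "fingers": 0.12},
  {"x": 0, "y": 0, "z": -0.005, "roll": 0, "fingers": 0.12},
  {"x": 0, "y": 0, "z": -0.005, "roll": 0, "fingers": 0.12},
  {"x": 0, "y": 0, "z": -0.005, "roll": 0, "fingers": 0.12},
  {"x": 0, "y": 0, "z": -0.005, "roll": 0, "fingers": 0.12},
  {"x": 0, "y": 0, "z": -0.005, "roll": 0, "fingers": 0.12},
  {"x": 0, "y": 0, "z": 0, "roll": 0, "fingers": 0.12},
])

```text
clock: 3.87
eef_pos: [0.5043, 0.1588, 0.006]
tool_rot: [0.48, 0.525, -0.47, 0.522]
ft_force: [0.3, 0.2, 0.4]
grip_width: 0.0101
```

```bash
python3 m.py .499 .23 .005; python3 look.py 2
```

```text
t 3.87 eef [0.5043 0.1588 0.006 ] yaw y 5.61 F [0.26 0.2  0.38] w 0.0101 j [ 0.3   0.5  -0.26  0.8   0.01  1.77]
shift [ 0.002   0.0017 -0.0714]
```

View pics/top2.png

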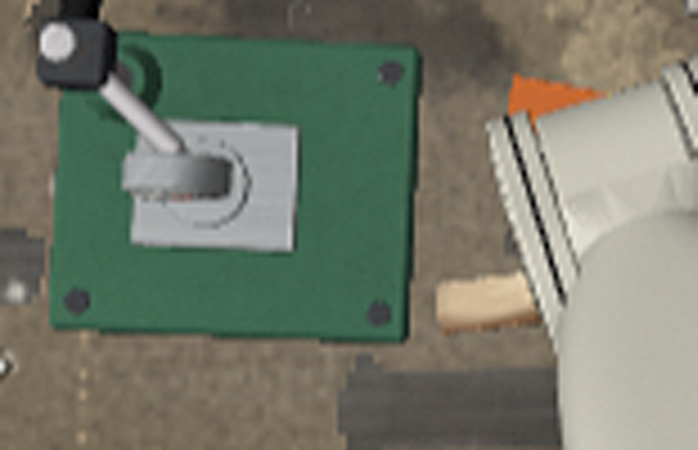

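View pics/side2.png

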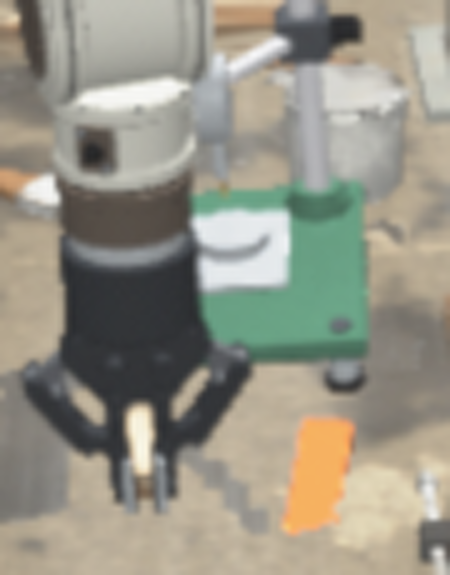

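```bash
python3 - <<'E'
import pickle;from h import *
t=pickle.load(open("top2.pkl","rb"))
for p in((437,284),(442,333),(530,273)): print(ray(t,(p[0]/4.5+109.6,p[1]/4.5+149.6),.003 if p[0]<500 else .016))
cv2.imwrite("pics/w2.png",cv2.resize(t["frame"][185:245,185:245],None,fx=10,fy=10,interpolation=cv2.INTER_CUBIC)[:,:,::-1])
E
```

```text
[0.50853216 0.26578642 0.003     ]
[0.48025029 0.26285868 0.003     ]
[0.51305131 0.21160006 0.016     ]
```

View pics/w2.png

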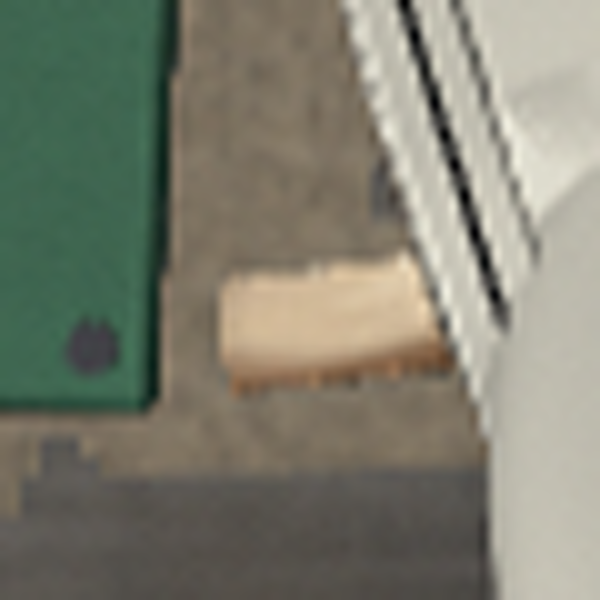

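arm_command([
  {"x": 0.001, "y": 0, "z": -0.006, "roll": 0, "fingers": 0.12},
  {"x": 0, "y": 0, "z": -0.006, "roll": 0, "fingers": 0.12},
  {"x": 0, "y": 0, "z": -0.006, "roll": 0, "fingers": 0.12},
  {"x": 0, "y": 0, "z": -0.006, "roll": 0, "fingers": 0.12},
  {"x": 0, "y": 0, "z": -0.006, "roll": 0, "fingers": 0.12},
  {"x": 0, "y": 0, "z": -0.006, "roll": 0, "fingers": 0.12},
])

```text
clock: 4.47
eef_pos: [0.5011, 0.19, 0.0052]
tool_rot: [0.479, 0.52, -0.475, 0.524]
ft_force: [0.9, -4.7, 2.4]
grip_width: 0.0104
```

```bash
python3 m.py .4972 .23 .005; python3 look.py 3
```

```text
t 4.47 eef [0.5011 0.19   0.0052] yaw y 5.22 F [ 0.87 -4.73  2.39] w 0.0104 j [ 0.36  0.51 -0.24  0.81 -0.    1.84]
shift [ 0.0002 -0.0002 -0.0401]
```

View pics/top3.png

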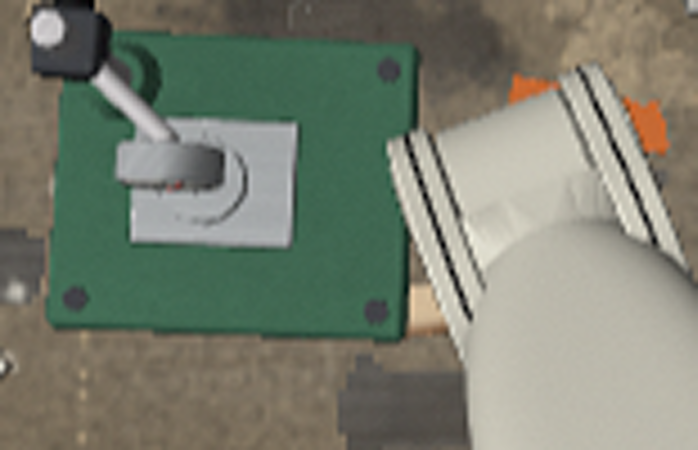

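View pics/side3.png

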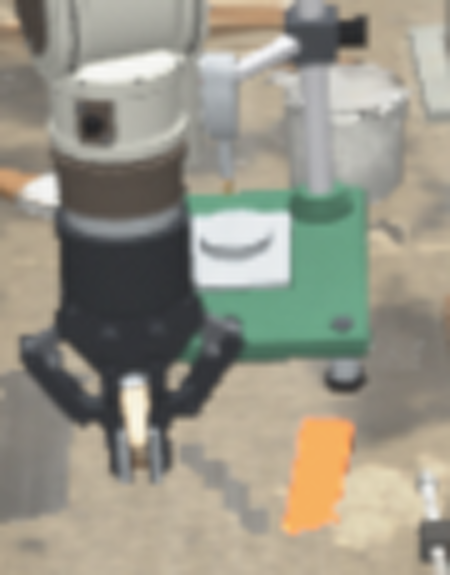

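arm_command([
  {"x": 0, "y": 0, "z": -0.005, "roll": 0, "fingers": 0.12},
  {"x": 0, "y": 0, "z": -0.005, "roll": 0, "fingers": 0.12},
  {"x": 0, "y": 0, "z": -0.005, "roll": 0, "fingers": 0.12},
  {"x": 0, "y": 0, "z": -0.005, "roll": 0, "fingers": 0.12},
  {"x": 0, "y": 0, "z": -0.005, "roll": 0, "fingers": 0.12},
])

```text
clock: 4.98
eef_pos: [0.499, 0.2116, 0.0053]
tool_rot: [0.478, 0.517, -0.478, 0.526]
ft_force: [1.0, -5.8, 2.4]
grip_width: 0.0104
```

```bash
python3 m.py .4972 .23 .005; python3 look.py 4
```

```text
t 4.98 eef [0.499  0.2116 0.0053] yaw y 5.02 F [ 1.   -5.82  2.42] w 0.0104 j [ 0.41  0.52 -0.22  0.83 -0.01  1.89]
shift [ 0.0002 -0.0001 -0.0185]
```

View pics/top4.png

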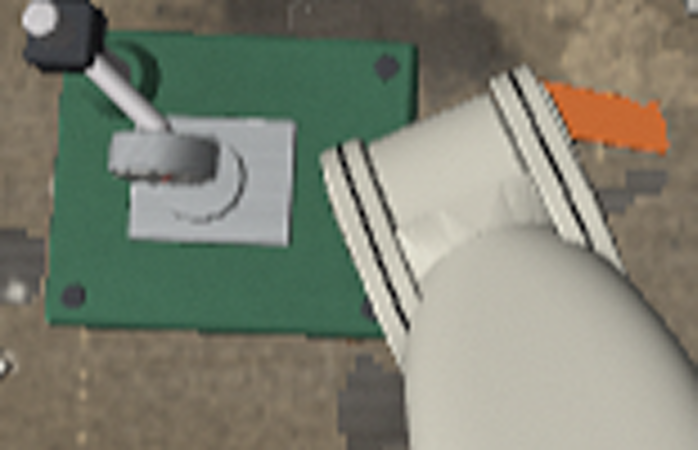

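View pics/side4.png

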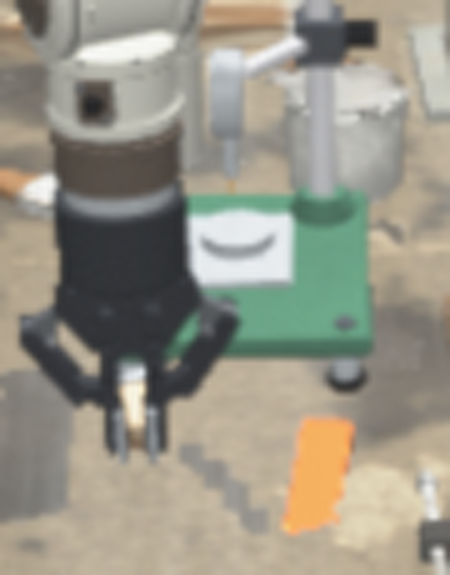

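arm_command([
  {"x": 0, "y": 0, "z": -0.004, "roll": 0, "fingers": 0.12},
  {"x": 0, "y": 0, "z": -0.004, "roll": 0, "fingers": 0.12},
  {"x": 0, "y": 0, "z": -0.004, "roll": 0, "fingers": 0.12},
])

```text
clock: 5.33
eef_pos: [0.498, 0.222, 0.0054]
tool_rot: [0.477, 0.516, -0.479, 0.526]
ft_force: [0.6, -5.2, 2.0]
grip_width: 0.0102
```

```bash
python3 m.py .4972 .23 .005; python3 look.py 5
```

```text
t 5.33 eef [0.498  0.222  0.0054] yaw y 4.95 F [ 0.56 -5.22  1.96] w 0.0102 j [ 0.43  0.53 -0.21  0.83 -0.01  1.91]
shift [ 0.0003 -0.0001 -0.0081]
```

View pics/top5.png

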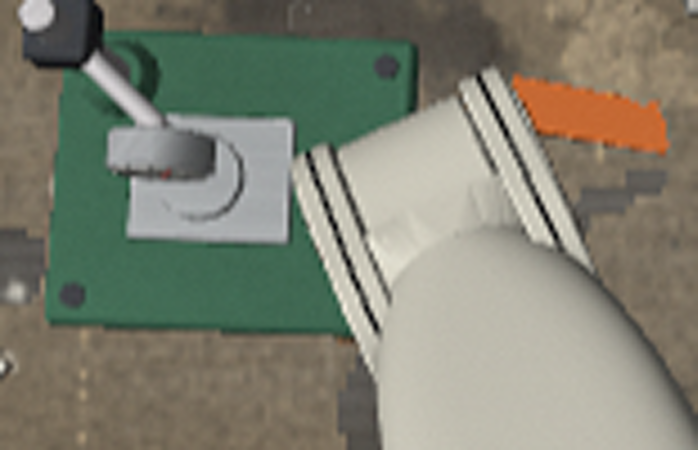

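View pics/side5.png

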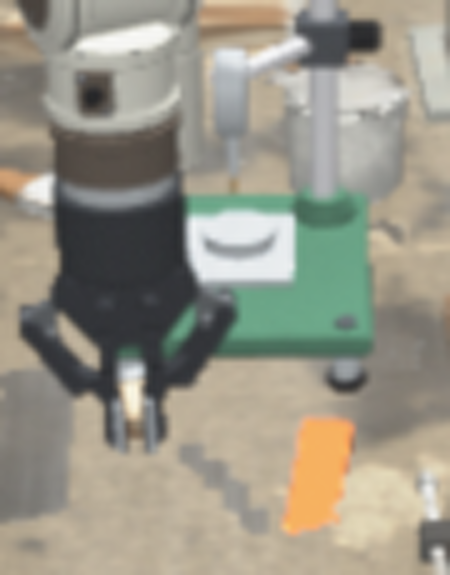

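```bash
cat >lev.py <<'E'
import sys,pickle;from h import *
n=sys.argv[1]
t=pickle.load(open(f"top{n}.pkl","rb"));s=pickle.load(open(f"side{n}.pkl","rb"))
cv2.imwrite(f"pics/ct{n}.png",cv2.resize(t["frame"][140:185,110:160],None,fx=11,fy=11,interpolation=cv2.INTER_CUBIC)[:,:,::-1])
cv2.imwrite(f"pics/cs{n}.png",cv2.resize(s["frame"][65:170,245:300],None,fx=7,fy=7,interpolation=cv2.INTER_CUBIC)[:,:,::-1])
E
python3 lev.py 5
```

```text
(no output)
```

View pics/ct5.png

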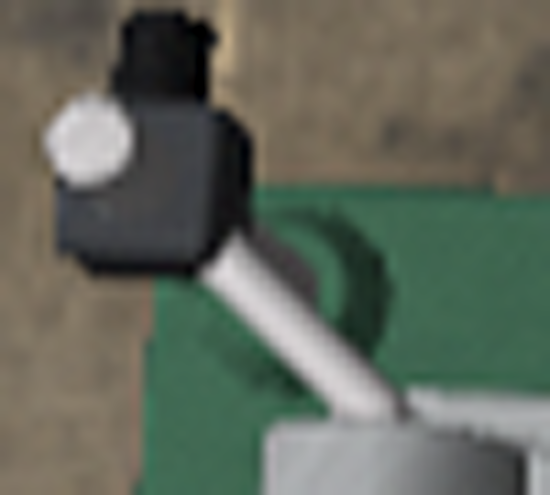

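View pics/cs5.png

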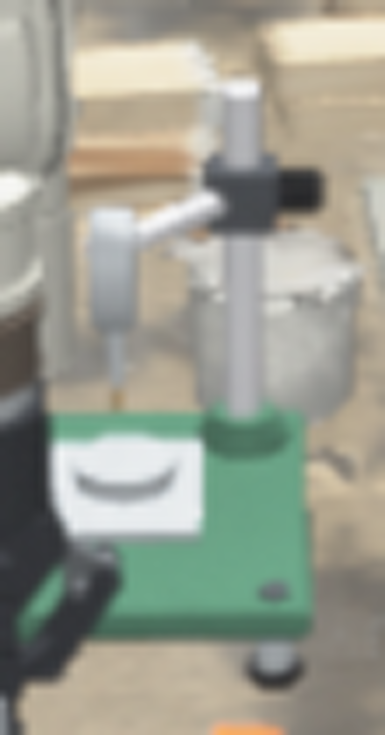

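```bash
cat >cap.py <<'E'
import sys,pickle;from h import *
def cap(n):
    t=pickle.load(open(f"top{n}.pkl","rb"));s=pickle.load(open(f"side{n}.pkl","rb"))
    f=t["frame"][140:170,110:132].astype(int);m=((f.min(2)>150)&(f.max(2)-f.min(2)<22)).astype(np.uint8)
    nn,l,st_,ce=cv2.connectedComponentsWithStats(m);i=[j for j in range(1,nn) if st_[j,4]>=6];i=max(i,key=lambda j:st_[j,4]);ut=ce[i]+[110,140]
    # flange base / raise: column axis in side view -> rows of gray column
    f=s["frame"];
    P=[]
    for c,uv in((t,ut),):
        P.append(ray(c,uv,.221))
    return ut,st_[i,4],P[0]
for n in sys.argv[1:]:
    u,a,p=cap(n);print(n,u.round(2),a,p.round(4))
E
python3 cap.py 0 1 2 3 4 5
python3 - <<'E'
import pickle;from h import *
t=pickle.load(open("top5.pkl","rb"))
p=ray(t,(305/11+109.55,295/11+139.55),.046);print("flange",p,"cap if vertical px",proj(t,[p[0],p[1],.221]))
# predicted stand-level via screw holes (z~.047)
for q in((386,66),(72,295)): print(ray(t,(q[0]/4.5+109.6,q[1]/4.5+149.6),.047))
E
```

```text
0 [121.98 158.83] 47 [0.607  0.4291 0.221 ]
1 [121.98 158.91] 46 [0.6068 0.4291 0.221 ]
2 [121.98 158.91] 46 [0.6068 0.4291 0.221 ]
3 [119.98 155.91] 46 [0.6134 0.4335 0.221 ]
4 [118.14 153.48] 44 [0.6189 0.4377 0.221 ]
5 [117.51 152.18] 45 [0.6217 0.4391 0.221 ]
flange [0.62405183 0.43752958 0.046     ] cap if vertical px [[118.25855078 151.12334131]]
[0.62791943 0.29072105 0.047     ]
[0.50046428 0.46364156 0.047     ]
```

arm_command([
  {"x": 0, "y": 0, "z": -0.003, "roll": 0, "fingers": 0.12},
  {"x": 0, "y": 0, "z": 0, "roll": 0, "fingers": 0.12},
])

```text
clock: 5.6
eef_pos: [0.4977, 0.2252, 0.0054]
tool_rot: [0.477, 0.516, -0.478, 0.526]
ft_force: [0.7, -0.3, 1.1]
grip_width: 0.0103
```

```bash
python3 m.py .4972 .23 .005; python3 look.py 6; python3 cap.py 6
```

```text
t 5.6 eef [0.4977 0.2252 0.0054] yaw y 4.96 F [ 0.74 -0.29  1.05] w 0.0103 j [ 0.43  0.53 -0.21  0.83 -0.01  1.92]
shift [ 0.0003 -0.0001 -0.0048]
6 [117.34 152.  ] 44 [0.6221 0.4395 0.221 ]
```

arm_command([
  {"x": 0, "y": 0, "z": -0.003, "roll": 0, "fingers": 0.12},
])

```text
clock: 5.78
eef_pos: [0.4976, 0.2263, 0.0054]
tool_rot: [0.477, 0.515, -0.48, 0.527]
ft_force: [2.1, -12.1, 5.2]
grip_width: 0.0102
```

```bash
python3 m.py .4972 .23 .005; python3 look.py 7; python3 cap.py 7; python3 m.py
```

```text
t 5.78 eef [0.4976 0.2263 0.0054] yaw y 4.9 F [  2.13 -12.07   5.2 ] w 0.0102 j [ 0.44  0.53 -0.2   0.83 -0.02  1.92]
shift [ 0.0003 -0.0001 -0.0037]
7 [117.22 151.91] 45 [0.6223 0.4397 0.221 ]
t 5.88 eef [0.4976 0.2265 0.0054] yaw y 4.91 F [ 0.91 -7.42  3.07] w 0.0101 j [ 0.44  0.53 -0.2   0.83 -0.02  1.92]
```

arm_command([
  {"x": 0, "y": 0, "z": 0.01, "roll": 0, "fingers": 0.12},
  {"x": 0, "y": 0, "z": 0.02, "roll": 0, "fingers": 0.12},
  {"x": 0, "y": 0, "z": 0.03, "roll": 0, "fingers": 0.12},
  {"x": 0, "y": 0, "z": 0.03, "roll": 0, "fingers": 0.12},
  {"x": -0.02, "y": 0, "z": 0.02, "roll": 0, "fingers": 0.12},
  {"x": -0.04, "y": 0, "z": 0, "roll": 0, "fingers": 0.12},
  {"x": -0.04, "y": 0, "z": 0.03, "roll": 0, "fingers": 0.12},
  {"x": -0.04, "y": 0, "z": 0.03, "roll": 0, "fingers": 0.12},
  {"x": 0, "y": 0, "z": 0.04, "roll": 0, "fingers": 0.12},
  {"x": 0, "y": 0, "z": 0.03, "roll": 0, "fingers": 0.12},
  {"x": 0, "y": 0, "z": 0.0, "roll": 0, "fingers": 0.12},
])

```text
clock: 6.8
eef_pos: [0.5191, -0.0054, 0.1394]
tool_rot: [0.479, 0.522, -0.471, 0.526]
ft_force: [-0.1, -0.1, -1.1]
grip_width: 0.01
```

```bash
python3 m.py .4972 .23 .005; python3 look.py 8; python3 cap.py 8;python3 lev.py 8; python3 - <<'E'
import pickle;from h import *
s=pickle.load(open("side8.pkl","rb"))
cv2.imwrite("pics/fs8.png",cv2.resize(s["frame"][130:190,220:300],None,fx=10,fy=10,interpolation=cv2.INTER_CUBIC)[:,:,::-1])
t=pickle.load(open("top8.pkl","rb"))
cv2.imwrite("pics/ft8.png",cv2.resize(t["frame"][190:240,170:245],None,fx=10,fy=10,interpolation=cv2.INTER_CUBIC)[:,:,::-1])
E
```

```text
t 6.8 eef [ 0.5191 -0.0054  0.1394] yaw y 5.61 F [-0.07 -0.15 -1.13] w 0.01 j [-0.01  0.33 -0.12  1.11  0.01  1.46]
shift [ 0.1353 -0.0004 -0.2359]
8 [117.22 151.91] 45 [0.6223 0.4397 0.221 ]
```

View pics/fs8.png

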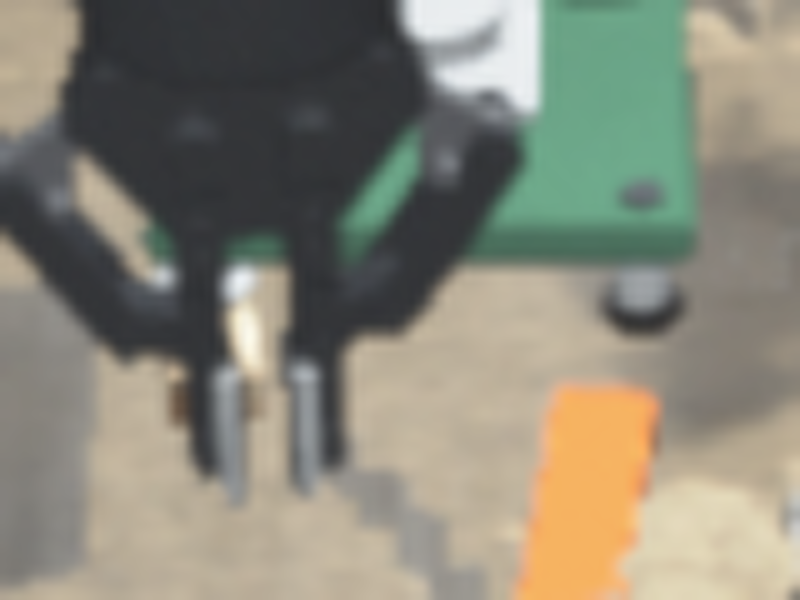

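View pics/ft8.png

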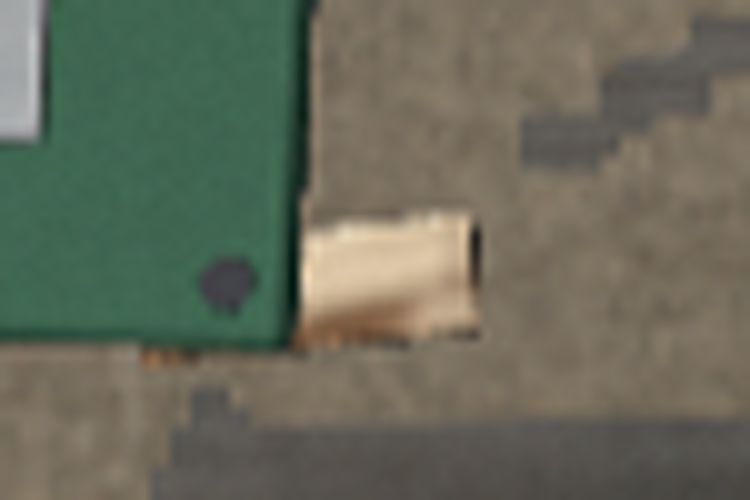

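View pics/top8.png

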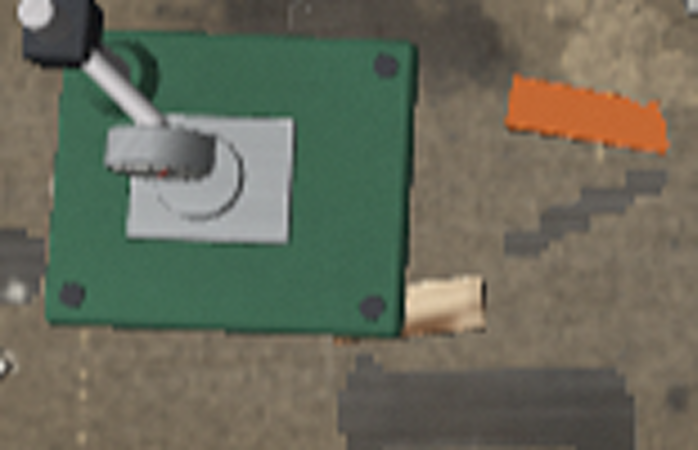

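```bash
python3 - <<'E'
import pickle;from h import *
t=pickle.load(open("top8.pkl","rb"))
T=lambda x,y:(x/10+169.55,y/10+189.55)
a=ray(t,T(472,212),.02);b=ray(t,T(478,335),.02);m=(a+b)/2
e=ray(t,T(305,232),.015);print("thick",a,b,m,"edge pt",e, "screw",ray(t,T(228,283),.047))
d=(e-a)[:2];d/=np.linalg.norm(d);print("dir deg",np.degrees(np.arctan2(-d[0],d[1])))
f=ray(t,T(228,283),.047)[:2]
for dd in (d,np.array([-.086,.996])):
    v=f-m[:2];print("along",v@dd,"lat",v[0]*dd[1]-v[1]*dd[0])
for q in((386,66),(72,295),(372,307)): print(ray(t,(q[0]/4.5+109.6,q[1]/4.5+149.6),.047))
E
```

```text
thick [0.51170504 0.23859434 0.02      ] [0.48018614 0.23708756 0.02      ] [0.49594559 0.23784095 0.02      ] edge pt [0.50749257 0.28177076 0.015     ] screw [0.49192931 0.297548   0.047     ]
dir deg 5.572383423863855
along 0.05981488577955182 lat 0.0018004404505026356
along 0.05981362047038381 lat 0.001134587290294026
[0.62791943 0.29072105 0.047     ]
[0.50046428 0.46364156 0.047     ]
[0.49200104 0.297756   0.047     ]
```

arm_command([
  {"x": -0.04, "y": 0, "z": 0.04, "roll": 0.05, "fingers": 0.12},
  {"x": -0.03, "y": 0, "z": 0.04, "roll": 0.05, "fingers": 0.12},
  {"x": 0, "y": -0.04, "z": 0.0, "roll": 0.05, "fingers": 0.12},
  {"x": 0, "y": -0.04, "z": 0.0, "roll": 0.05, "fingers": 0.12},
  {"x": 0, "y": -0.03, "z": 0.03, "roll": 0.05, "fingers": 0.12},
  {"x": 0, "y": -0.03, "z": 0.03, "roll": 0.05, "fingers": 0.12},
  {"x": 0, "y": -0.02, "z": 0.03, "roll": 0.05, "fingers": 0.12},
  {"x": 0, "y": 0, "z": 0.0, "roll": 0, "fingers": 0.12},
  {"x": 0, "y": 0, "z": 0.0, "roll": 0, "fingers": 0.12},
])

```text
clock: 7.65
eef_pos: [0.3479, -0.137, 0.189]
tool_rot: [0.564, 0.439, -0.551, 0.43]
ft_force: [0.3, 1.2, -0.1]
grip_width: 0.0103
```

```bash
python3 m.py; python3 look.py 9; python3 cap.py 9; python3 - <<'E'
import pickle;from h import *
s=pickle.load(open("side9.pkl","rb"));t=pickle.load(open("top9.pkl","rb"))
cv2.imwrite("pics/fs9.png",cv2.resize(s["frame"][75:190,220:300],None,fx=5,fy=5,interpolation=cv2.INTER_CUBIC)[:,:,::-1])
cv2.imwrite("pics/full9.png",t["frame"][:,:,::-1])
E
```

```text
t 7.65 eef [ 0.3479 -0.137   0.189 ] yaw y -14.14 F [ 0.25  1.17 -0.15] w 0.0103 j [-0.39  0.02 -0.37  1.19  0.02  1.42]
9 [117.31 151.8 ] 49 [0.6226 0.4395 0.221 ]
```

View pics/fs9.png

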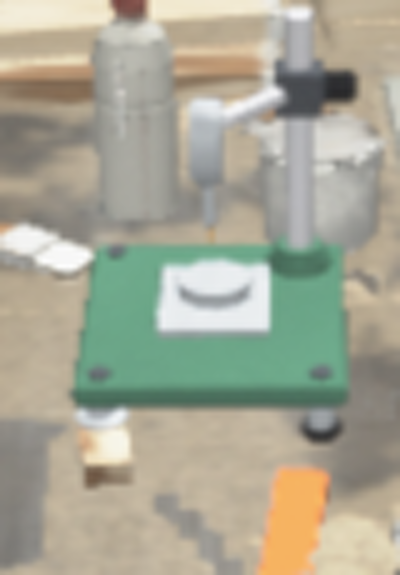

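View pics/full9.png

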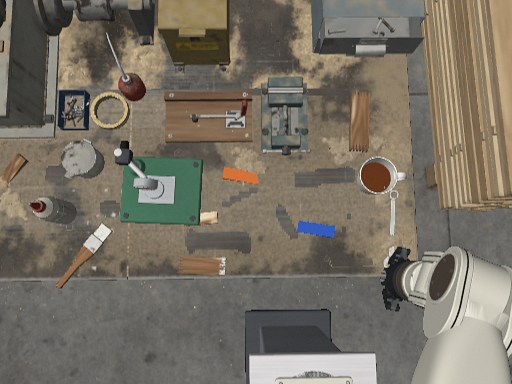

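```bash
python3 - <<'E'
import pickle;from h import *
s=pickle.load(open("side9.pkl","rb"));t=pickle.load(open("top9.pkl","rb"))
def sub(c,u,v,r=4):
    g=c["frame"][v-r:v+r+1,u-r:u+r+1].astype(float);gr=g[...,1];w=np.clip(np.median(gr)-12-gr,0,None)
    Y,X=np.mgrid[-r:r+1,-r:r+1];return np.array([u+(w*X).sum()/w.sum(),v+(w*Y).sum()/w.sum()])
def PM(c): return np.array(c["intrinsics"],float)@np.c_[cv2.Rodrigues(np.array(c["rvec"],float))[0],np.ravel(c["tvec"])]
for n,a,b in(("bare",(192,218),(239,149)),("right",(195,164),(284,149)),("left",(125,215),(243,125))):
    pa,pb=sub(t,*a),sub(s,*b);X=cv2.triangulatePoints(PM(t),PM(s),pa,pb);print(n,pa.round(2),pb.round(2),(X[:3]/X[3]).ravel().round(4))
E
```

```text
bare [192.31 217.91] [239.14 151.23] [0.4915 0.2986 0.0378]
right [195.33 164.22] [283.76 151.23] [0.6287 0.2919 0.0368]
left [125.79 215.13] [243.14 124.47] [0.5009 0.4634 0.0462]
```

```bash
python3 - <<'E'
import pickle;from h import *
s=pickle.load(open("side9.pkl","rb"));t=pickle.load(open("top9.pkl","rb"))
for c,(u,v),rr in((s,(239,149),4),(s,(284,149),4),(s,(243,125),4)):
    print(c["frame"][v-4:v+5,u-4:u+5,1])
E
```

```text
[[165 154 165 166 166 166 166 166 166]
 [159 155 164 166 165 166 166 166 164]
 [145 157 163 162 158 160 163 165 164]
 [145 157 157 147 136 139 148 159 163]
 [151 157 143 117 114 115 126 147 163]
 [154 162 148 117 115 116 134 153 164]
 [157 162 155 143 140 142 158 163 163]
 [144 149 148 147 146 146 148 147 147]
 [118 122 121 120 120 120 120 120 120]]
[[169 169 169 170 170 170 171 168 157]
 [169 170 170 170 170 170 171 169 159]
 [170 170 167 163 161 163 168 168 160]
 [171 165 152 137 130 138 157 167 160]
 [169 155 125 114 114 122 146 166 160]
 [168 159 132 119 116 129 150 166 162]
 [163 162 158 154 148 159 163 164 159]
 [141 140 140 140 139 141 142 143 142]
 [117 118 119 119 119 119 121 121 120]]
[[154 159 159 160 159 154 145 141 145]
 [166 173 174 172 168 163 158 157 157]
 [165 171 170 163 157 157 161 165 163]
 [165 169 156 134 125 133 153 165 165]
 [161 164 143 118 115 129 154 169 169]
 [164 170 157 131 132 149 166 171 171]
 [160 170 170 167 167 168 170 170 170]
 [161 170 171 171 171 170 170 170 170]
 [164 170 170 170 170 170 170 169 169]]
```

```bash
python3 - <<'E'
import pickle;from h import *
s=pickle.load(open("side9.pkl","rb"));t=pickle.load(open("top9.pkl","rb"))
def PM(c): return np.array(c["intrinsics"],float)@np.c_[cv2.Rodrigues(np.array(c["rvec"],float))[0],np.ravel(c["tvec"])]
def sub(c,u,v,r0,r1,rx):
    gr=c["frame"][v-r0:v+r1+1,u-rx:u+rx+1,1].astype(float);w=np.clip(np.percentile(gr,80)-10-gr,0,None)
    Y,X=np.mgrid[-r0:r1+1,-rx:rx+1];return np.array([u+(w*X).sum()/w.sum(),v+(w*Y).sum()/w.sum()])
for n,a,b in(("bare",(192,218),(239,149)),("right",(195,164),(284,149)),("left",(125,215),(243,125))):
    pa,pb=sub(t,*a,4,4,4),sub(s,*b,2,2,2);X=cv2.triangulatePoints(PM(t),PM(s),pa,pb);print(n,pa.round(2),pb.round(2),(X[:3]/X[3]).ravel().round(4))
E
```

```text
bare [192.28 217.91] [239.27 149.46] [0.4916 0.298  0.0443]
right [195.35 164.25] [283.68 149.23] [0.6278 0.291  0.0443]
left [125.74 215.12] [242.84 124.91] [0.5004 0.4639 0.0444]
```

Triangulation puts the three visible plate screws at the same height (44.3, 44.3 and 44.4 mm), so the stand is level. The hand is clear, so I'm handing the job in.

```bash
python3 -c "
from workcell import job_done;print(job_done())"; python3 m.py
```

```text
the job is handed in; nothing more can be done
None
the job is handed in; nothing more can be done
```

The pale wooden wedge is now under the bare foot, and the stand measures level. I pushed it along its own line with both fingertips against the thick end, without gripping it. I stopped when the push force rose from about 5 N to 12 N, then drew the hand back clear and handed in at about 8 s.

**Last checks:**
- **Level:** the three plate screws seen in both cameras sit at 44.3, 44.3 and 44.4 mm. The column top is within about 0.5 mm of where it should be for a level stand.
- **Wedge position:** the foot's centre is about 60 mm from the thick end, where the wedge is about 10 mm thick, and within 2 mm of the wedge's centre line.
- **Stand and other things:** I saw no sliding of the stand, and nothing else looked moved in the last picture from above. The arm hid part of the spanner there, but it never came low near it.

**Less certain:**
- The far rubber foot is hidden in both views, so its contact with the bed is inferred from the level plate and the force rise.
- The push force before level was about 5 N, more than the 1 to 3 N stated.
- The screws came out about 2 to 3 mm lower than I had expected, all three alike, which is about the calibration error.

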